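Level the sample stage with a wedge

ROBOT

A 6-joint arm with a two-finger parallel gripper is mounted at the origin on the work surface. World frame = base frame: x ahead of the robot, y to its left, z up, the work surface at z = 0. Lengths are in m, angles in degrees, forces in N, time in s.
With the tool pointing down it reaches from about 0.375 to 0.9 m from the base axis. Payload 3.1 kg.
Tool frame: the origin (TCP) lies on the centre line of the jaws, within the pads' length; the fingertips stand 8 mm ahead of it and the grasp point (between the pads) lies 11 mm behind it; z points along the fingers, y is the direction in which the jaws open and shut (so a half turn about z gives the same grasp; the last joint's range is limited). The gripper opens to 87 mm and grips with 3 to 60 N. Pads are 19 mm wide; open, the fingers measure 117 mm over their backs; the gripper's body (75 mm by 190 mm) begins 51 mm behind the grasp point.
Start: joints at [66.091, 30.224, 82.088, -0, 67.689, -10.227], TCP at [0.148, 0.607, 0.231] pointing down, gripper open.
Joint ranges: [-176.69, 176.69], [-43.24, 126.21], [12.49, 139.97], [-82, 262], [0, 151.66], [-163.58, 163.58]. Speed limits (degrees/s): [159.86, 159.86, 180, 180, 180, 180].

INTERFACE

Orientations are given as a 3x3 rotation matrix whose columns are the frame's x, y, z axes.
In Python, from rig import * gives the robot as it stands. The module is installed in compiled form; this text tells all that it offers.
- The arm moves only by the tool arm_command, never from a script. Its argument "commands" is a list of rows, each an object with "translation": the shift along the tool's x, y, z scaled (see below), a list of three; "dr": the turn, a rotation vector about the tool's x, y, z scaled (see below), a list of three; "jaw": the closure, from 0 (fully open) to 1 (shut). In form: [{"translation": [x, y, z], "dr": [ax, ay, az], "jaw": jaw}, ...]. A call has 1 to 12 rows; each row shifts and turns the commanded pose from where the row before left it, along the tool's axes as they then stand; what a row does not reach is not made up. The controller multiplies each number of a shift by 25 mm and each number of a turn by 6 degrees. A row lasts 1/12 s, in which the tool goes at most 41.7 mm and 7.16 degrees, less where a joint would pass 70% of its speed; a pose out of reach is approached as far as the arm can. A call with a number of a shift or a turn outside -1 to 1 is refused whole. A call with a gripper value outside its range is refused whole. The fingers move at their own pace and stop on an object; the grip force is fixed at half the most. Time passes only in rows, so rows that do not move let the fingers close. It gives the time, the measured TCP pose, the force and the opening at its end, in the units of the state.
- read_state(): the state, without advancing time (a new reading comes with each control period).
- capture(name): name is "scene" or "top"; returns (picture, depth): 420x560x3 uint8, red, green, blue; 420x560 float32, m along the optical axis (not along the pixel's ray), 0 where there is no reading.
- camera_model(name): a dict with "intrinsics" (3x3 intrinsics, pixels), "pose" (4x4, takes a point from camera to world coordinates). Camera axes: x right, y down, z forward; pixel columns grow to the right and rows downward; lengths in m; the calibration is good to about 2 mm. A picture is of the moment at which its call begins. camera_model takes no time and is no camera call.
- hand_in(): hands the job in, once; it reports no verdict.
The state is a dict: "time_s": time; "joint_positions": joint angles; "qvel": joint speeds; "tau": joint torques, N m; "position": TCP position; "tcp_rot": TCP orientation; "force": force on the tool from outside, world axes, zero at the start; "moment": the same for the moment, N m; "opening": opening from 0.0 (shut) to 1.0 (fully open).
Only numpy, scipy, OpenCV 4.12 (cv2) and the standard library are available. Lean on these libraries where they do the work, as an engineer would, in place of code of your own. Each camera call takes 0.05 s, during which the arm holds its last target.

TASK

The hinged sample stage sags at its near end. Take the tall wedge (not the slim one) and slide it, flat on the bench and thin end first, under the stage's foot until the stage has come up to the height mark and is wedged snugly against the rubber pad of the stop there; push gently, do not force it past snug, then let go. Lift the stage with the wedge alone, never with the hand, and leave everything else where it is.

Things in the scene. Friction and masses are not known exactly. Their poses are not given: they have to be found in the camera images.
- tall_wedge: the wedge to use: bare aluminium, 176 mm long, 36 wide, 0.3 kg. A 120 mm ramp rises 1 in 5 from a 3 mm thin end to a 27 mm heel; then a grip block 26 mm long (x), 36 wide (y), 48 high, then a 30 mm tail 27 high. Friction: ramp about 0.35, slippery plastic sole 0.12, block normal. Origin on the underside below the block's middle; x points to the thin end, z up
- tall_wedge_tip (a point): middle of the tall wedge's thin end, at its underside, 133 mm ahead (+x) of the body origin
- slim_wedge: look-alike not to be used: same length, width, grip block, axes and origin, but its ramp rises only from 3 mm to 12 mm at the heel (tail 12 mm high), too thin to reach the mark. Either wedge may lie on either side
- fixture: fixed steel frame of the stage. Origin on the bench straight below the stage's foot; x points along the stage from the sagging near end to the hinge at the far end (axis 185 mm ahead, 36 mm up), y left, z up. The wedge's way is along +x through the origin; the bench before it is clear, the side rails are 110 mm apart. A stop post 68 mm high stands at y = +108 mm
- stage: aluminium plate 213 x 140 x 8 mm with four fixed white dishes (tops 62 mm above the bench when level), hinged at its far end. Origin in the plate above the foot, axes as the fixture's when level. Its near edge reaches 20 mm past the foot towards -x; the underside there is 32 mm above the bench when level, about 12 mm lower at the start. The near end weighs 4 to 6 N on the foot
- foot (a point): nominal underside of the screw foot below the stage's near end: a round bar, 12 mm diameter, 42 mm long across (y). This point is 17 mm above the bench when the stage is at the mark, 6 mm at the start; but the bar is screwed in or out from it by up to 1.5 mm, unmeasured. While the stage rises, pushing takes 3 to 7 N, more if the hand bears down
- lip (a point): top of the tongue at the near left corner of the stage (above the line of the foot, 85 mm to its left); 11 mm below the mark at the start
- mark (a point): height mark: underside of the rubber pad on the stop post's finger, 40 mm above the bench, where the post has a black line. The tongue meets it when level, then the wedge tightens within 1 or 2 mm. Snug: at least 9 N on the foot (8 to 10 N of push); over 24 N strains the stage; about 13 N of push is right. Friction holds the wedge when let go
- dish_a: loose white ceramic dish, 68 mm across, 26 mm high; leave alone
- dish_b: second loose white ceramic dish, 68 mm across, 26 mm high; leave alone
- spoon: loose steel spoon, 160 mm long, lying flat; leave alone
- jar: loose amber jar, 60 mm across, 85 mm high; leave alone
- weight: loose brass weight, 32 mm across, 30 mm high; leave alone
- brush: loose hand brush, 150 mm long, lying flat; leave alone
Things that resemble listed ones, but are neither listed nor needed, are in the scene too. Leave any brown, green or purple look-alike of the tall_wedge alone.

How it is judged (in metres and radians):
On the way, in this order (a step that is already met when the one before it is completed fails the run):
1. the thin end of the tall wedge is under the foot while the stage is still down (x of tall_wedge_tip in the frame of fixture above 0 m and y of tall_wedge_tip in the frame of fixture between -0.03 and 0.03 m and z of lip in the frame of mark below -0.005 m), for 0.05 s.
2. the stage has risen to the height mark on the wedge (z of lip in the frame of mark above -0.0015 m and contact force between tall_wedge and stage above 2 N), for 0.2 s.
At the end, for the whole second after the job is handed in: The stage's tongue is at the height mark (not more than 1.5 mm below it), the tall wedge lies flat on the bench under the foot, at rest and let go, and carries 9 to 24 N at the foot, so that the stage is snug against the stop (z of lip in the frame of mark above -0.0015 m and contact force between tall_wedge and stage between 9 and 24 N and height (world z) of tall_wedge below 0.003 m and angle between tall_wedge's own z axis and vertical below 0.05 rad and linear speed of tall_wedge below 0.01 m/s); the robot touches nothing.
It fails at once if the wedge is forced: more than 26 N between wedge and stage (contact force between tall_wedge and stage above 26 N).
It fails at once if the hand pushes or lifts the stage (more than 4 N) (contact force between any of the arm, the fingers and stage above 4 N).
It fails at once if the slim wedge is put under the stage (contact force between slim_wedge and stage above 0.5 N).
It fails at once if a bystander is moved by more than 30 mm (distance of any of dish_a, dish_b, spoon, jar, weight, brush, slim_wedge from where it was at the start of the episode above 0.03 m).
It also fails if it takes over 62 s, if anything falls off the work surface, if the arm or the gripper's body presses on something with over 40 N, if the wrist force passes 120 N, or if a joint passes its speed limit or range.

## Working session

There is one attempt and no reset: what is moved stays moved. The work goes in short steps, Python scripts to look and compute and a tool call to move; the robot and the scene stay as the last step left them, time stands still between calls to the robot, and variables do not carry over. Pictures are saved under pics/ and viewed, and the job is handed in when it is done.

Besides the shell and the picture viewer there is one more tool, called after "Emit:" as name(argument=value, ...) on one line, values as JSON. arm_command: Moves the arm, as the interface text tells. Its arguments: {"type":"object","properties":{"commands":{"type":"array"}},"required":["commands"]}

```bash
mkdir -p pics
cat > h.py <<'E'
from rig import *
import numpy as np, cv2
def save(n,tag):
    p,d=capture(n); np.savez(f'{tag}.npz',p=p,d=d); cv2.imwrite(f'pics/{tag}.png',p[:,:,::-1]); return p,d
def w(n,d,u,v,z=None):
    m=camera_model(n);K=np.array(m['intrinsics']);T=np.array(m['pose'])
    r=np.linalg.inv(K)@[u,v,1]
    if z is None:
        return T[:3,:3]@(r*d[v,u])+T[:3,3]
    a=T[:3,:3]@r; return T[:3,3]+a*(z-T[2,3])/a[2]
def crop(p,x0,y0,x1,y1,s,f):
    cv2.imwrite(f,cv2.resize(p[y0:y1,x0:x1,::-1],None,fx=s,fy=s,interpolation=cv2.INTER_CUBIC))
E
python3 - <<'E'
from h import *
for n in('top','scene'): save(n,n+'0')
s=read_state();print(s)
for n in('top','scene'): print(camera_model(n))
E
```

```text
{'time_s': 0.1, 'joint_positions': array([ 6.60915411e+01,  3.02715879e+01,  8.21491245e+01, -7.92047882e-04,
        6.76888049e+01, -1.02263828e+01]), 'qvel': array([-0.20056486, -0.05187422, -0.13186791,  0.03470403, -0.00818877,
       -0.07203825]), 'tau': array([-1.00390691e-04, -4.40984988e+01, -1.77151144e+01,  6.34862948e-02,
        5.34083485e-02, -3.67207099e-05]), 'position': array([0.14753565, 0.60667812, 0.22969103]), 'tcp_rot': array([[-9.71624282e-01,  2.36528375e-01, -7.62968936e-04],
       [ 2.36529379e-01,  9.71622757e-01, -1.75260730e-03],
       [ 3.26776626e-04, -1.88334037e-03, -9.99998173e-01]]), 'force': array([-0.61357288,  0.51935132, -0.27486192]), 'moment': array([ 0.01267031, -0.02747523,  0.03513222]), 'opening': 0.9994122661143813}
{'intrinsics': array([[530.23347764,   0.        , 281.74714671],
       [  0.        , 530.23347764, 209.74239267],
       [  0.        ,   0.        ,   1.        ]]), 'pose': array([[ 0.00548782, -0.99076515,  0.13547803,  0.243976  ],
       [-0.99990098, -0.00719232, -0.01209519,  0.04919624],
       [ 0.0129579 , -0.13539824, -0.99070652,  1.73309037],
       [ 0.        ,  0.        ,  0.        ,  1.        ]])}
{'intrinsics': array([[441.99710988,   0.        , 282.9747052 ],
       [  0.        , 441.99710988, 216.43406296],
       [  0.        ,   0.        ,   1.        ]]), 'pose': array([[-0.64568236,  0.40736964, -0.64586707,  1.26426379],
       [ 0.76338127,  0.36488212, -0.53301977,  0.69129968],
       [ 0.01852927, -0.83720428, -0.5465763 ,  0.72118662],
       [ 0.        ,  0.        ,  0.        ,  1.        ]])}
```

View pics/top0.png

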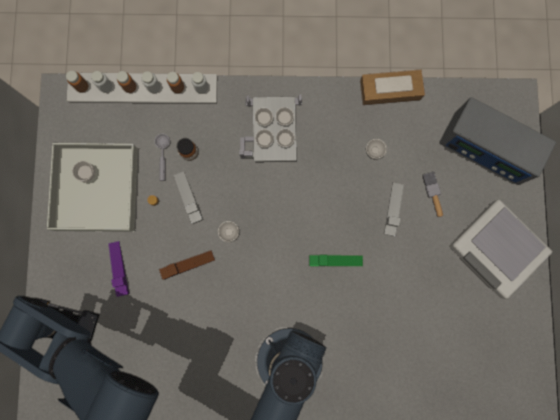

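View pics/scene0.png

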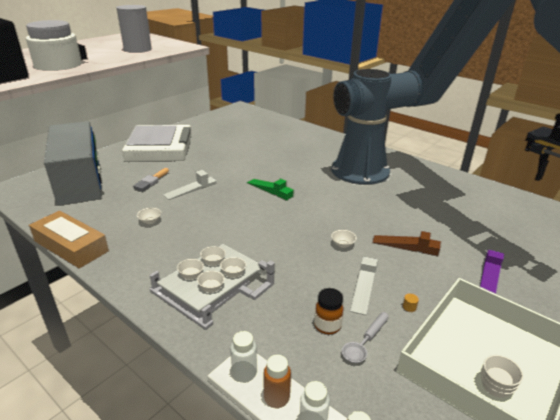

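The top view shows two bare-metal wedges, at (187,197) and (395,209). Brown (187,265), green (336,261) and purple (118,268) are decoys. The stage is at (274,128). Next I'll crop both grey wedges and measure their heel heights.

Run:
```python
from h import *
T=np.load('top0.npz');S=np.load('scene0.npz')
def c(p,x0,y0,x1,y1,s): return cv2.resize(p[y0:y1,x0:x1,::-1],None,fx=s,fy=s,interpolation=cv2.INTER_CUBIC)
a=c(T['p'],160,160,230,230,5);b=c(T['p'],365,175,435,245,5)
a2=c(S['p'],330,245,400,315,5);b2=c(S['p'],155,160,225,230,5)
cv2.imwrite('pics/w.png',cv2.resize(np.vstack([np.hstack([a,b]),np.hstack([a2,b2])]),(600,600)))
crop(T['p'],230,85,320,170,7,'pics/fix.png')
# height maps from top depth
m=camera_model('top')
for (x0,y0,x1,y1) in((160,160,230,230),(365,175,435,245)):
    d=T['d']; P=np.array([[w('top',d,u,v) for u in range(x0,x1)] for v in range(y0,y1)])
    z=P[...,2]*1000
    print('floor',np.median(z))
    print('\n'.join(' '.join('%3d'%q for q in r) for r in z[::2,::2][:, :]))
```

```text
Traceback (most recent call last):
  File "h.py", line 6, in w
    m=camera_model(n);K=np.array(m['intrinsics']);T=np.array(m['pose'])
ValueError: time passes only in moves, steps and waits
```

View pics/w.png

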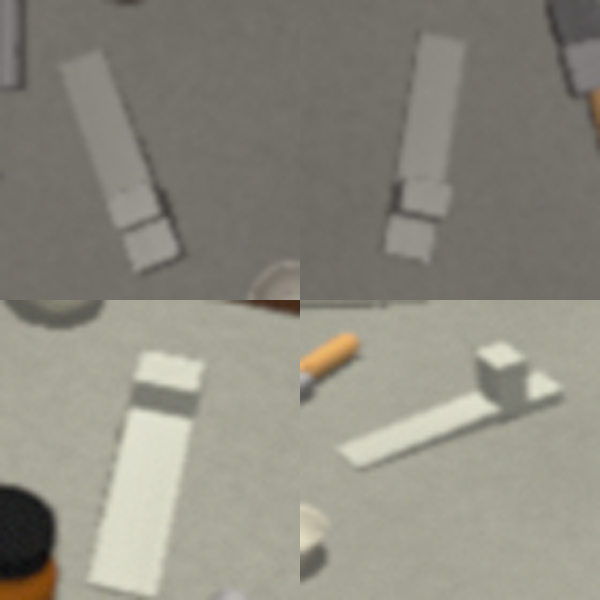

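View pics/fix.png

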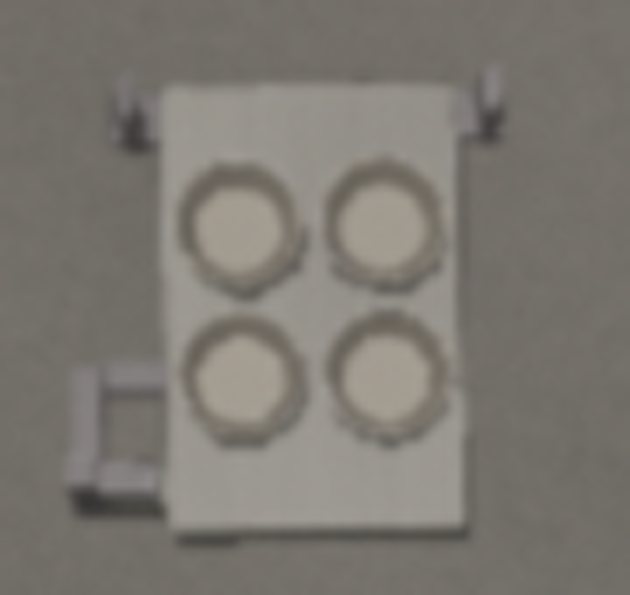

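```bash
cat > h.py <<'E'
from rig import *
import numpy as np, cv2
CM={n:camera_model(n) for n in('top','scene')}
def save(n,tag):
    p,d=capture(n); np.savez(f'{tag}.npz',p=p,d=d); cv2.imwrite(f'pics/{tag}.png',p[:,:,::-1]); return p,d
def cloud(n,d):
    m=CM[n];K=m['intrinsics'];T=m['pose']
    v,u=np.mgrid[:d.shape[0],:d.shape[1]]
    r=np.stack([(u-K[0,2])/K[0,0],(v-K[1,2])/K[1,1],np.ones(d.shape)],-1)*d[...,None]
    return r@T[:3,:3].T+T[:3,3]
def pix(n,u,v,z):
    m=CM[n];K=m['intrinsics'];T=m['pose']
    a=T[:3,:3]@[(u-K[0,2])/K[0,0],(v-K[1,2])/K[1,1],1]; return T[:3,3]+a*(z-T[2,3])/a[2]
def proj(n,X):
    m=CM[n];K=m['intrinsics'];T=m['pose']
    q=K@(T[:3,:3].T@(np.array(X)-T[:3,3])); return q[:2]/q[2]
def crop(p,x0,y0,x1,y1,s,f):
    cv2.imwrite(f,cv2.resize(p[y0:y1,x0:x1,::-1],None,fx=s,fy=s,interpolation=cv2.INTER_CUBIC))
E
python3 - <<'E'
from h import *
T=np.load('top0.npz');P=cloud('top',T['d'])
for (x0,y0,x1,y1) in((170,168,208,228),(380,178,410,240)):
    z=P[y0:y1,x0:x1,2]*1000
    print('\n'.join(' '.join('%3d'%q for q in r) for r in z[::3,::2]));print()
E
```

```text
1   0   3  -1   4  -2   0   4   0  -5  -3   0  -1   3  -1  -2  -2  -7  -5
 -6   0   5   5  -1  -2   1  -1   0   7   0   1  -2  -6   0   2   8  -4  -4
  6 -12   1   2   0   2   8   6   2  -1 -10  -2  -4  -2  -1  -7  -2  -8   2
  0   2   3   2  -1   0   3   6   0  -6   4   7  -3   3   1   0  -6  -4   1
 -4  -7  -1  12   9  18  12  14  11  -5   0  -2   1  -1  -3  -7  -7   1   4
 -3  -6   1   0   5   7   7  14   7   8   2   1   4   1   1   0  -1  -7   0
  3   4 -10   0   5  12  12  22  14  14  -5   0   3   3  -3  -2  -3   0  11
  0   0  -3  -1   5  10   9  21  19   5  23  -2   8  -6   8   2  -2   0   4
 -4   2   0  -4   4  13  19  13  23  17  14   2  -4   1   0   0  -2   2   0
 -6   4  -6  -2  -5   6   8  18  10  18  19  19  -1   4  13  -2   5  -2  -3
1733   0   1  -2  -3  -1  19  22  13  21  21  19   3   0   0  -4  -3  -4  -2
 -2   0   3   0   0   2   1  18  19  24  23  25  20  -4   0  -7 1733   1  -2
  8   1   0   1   0   1  -2  31  27  28  46  53  45  11  -3  -6   1  -3   1
 -6  -1  -5  -1   0  -3  -1  -8  51  47  51  46  44  46   2   0   1  -8   1
  1   1   2  -5   0   3 1733  -4  41
[... 984 characters left out ...]
  6  18  12   0  11  -2  -4  -6 -10  -3
  0  -3  -6   2   9   6   6  10   6   7  -5   3  -3  -5   0
 -4   0  -2  -3  13   5   4   8   8  10  -1   1   3  -5   3
 -2  -7 -12  -8  12   5   6  10   5  16   0  -7  -1  -2   2
 -2  -1   0   0  31  54  46  47  43   0   2  -1  -2  -1   4
 -5  -5  -2  11  41  53  45  49  37  55  -3  -4   1  -1  -7
 -1 -13   2  19  38  46  42  38  40  49   0  -2   1  -9   0
 -5   7   6  10  20   6   7   8  17  -6   2  -3  -1   3  -3
  5  -1   5   2  18   8  13   9  -3   0   1   1   0  -4  -3
 -2 -10  12   5  16   5  10   5  -4  -7  -6  -4  -6 1733   0
  5  -4   0   0   0  -1   3   6  -5  -3  -2  -1  -1   0   0
 -5   0   2  -7   0   5  -3  -1  -5   0   1   2   0  -1   0
```

The left wedge (187,197) has a 27 mm tail and a ramp rising to about 25 mm, so it is the tall one. The right one (395,209) has a 12 mm tail, so it is the slim one. Next I'll fit poses.

```bash
cat >> h.py <<'E'
from scipy.optimize import least_squares
def pts(pose,L):
    x,y,a=pose;c,s=np.cos(a),np.sin(a);L=np.array(L,float)
    return np.c_[x+c*L[:,0]-s*L[:,1],y+s*L[:,0]+c*L[:,1],L[:,2]]
def fit(obs,x0):
    # obs list of (cam,u,v,local)
    f=lambda p:np.concatenate([proj(o[0],pts(p,[o[3]])[0])-[o[1],o[2]] for o in obs])
    r=least_squares(f,x0,loss='soft_l1'); return r.x,r.fun.reshape(-1,2)
W=[[.133,.018,.003],[.133,-.018,.003],[.013,.018,.027],[.013,-.018,.027],[.013,.018,.048],[.013,-.018,.048],[-.013,.018,.048],[-.013,-.018,.048],[-.043,.018,.027],[-.043,-.018,.027],[-.043,.018,0],[-.043,-.018,0],[.133,.018,0],[.133,-.018,0]]
E
python3 - <<'E'
from h import *
T=np.load('top0.npz');S=np.load('scene0.npz')
o=[('top',174,175.2,W[0]),('top',184,171.7,W[1]),('top',192,223.5,W[8]),('top',202.7,219.5,W[9])]
p,r=fit(o,[.6,.25,.2]);print('wedge',p,np.degrees(p[2]),r.round(1).tolist())
zn=.040-.012
F=[[.193,.07,.0405],[.193,-.07,.0405],[-.02,.07,zn],[-.02,-.07,zn]]
uv=[(160,85),(458,85),(168,528),(468,524)]
o=[('top',230+a/7,85+b/7,l) for (a,b),l in zip(uv,F)]
q,r=fit(o,[.7,.05,0.]);print('fix',q,np.degrees(q[2]),r.round(1).tolist())
np.savez('poses.npz',w=p,f=q)
def ov(n,img,box,s,f):
    im=cv2.resize(img[box[1]:box[3],box[0]:box[2],::-1],None,fx=s,fy=s,interpolation=cv2.INTER_CUBIC)
    for pose,L,c in((p,W,(0,0,255)),(q,F,(0,255,0)),(q,[[0,.0,0],[-.2,0,0],[0,.108,.068],[0,.085,.029],[0,-.055,0],[0,.055,0]],(255,0,0))):
        for X in pts(pose,L):
            a=proj(n,X); cv2.circle(im,(int((a[0]-box[0]+.5)*s),int((a[1]-box[1]+.5)*s)),2,c,-1)
    cv2.imwrite(f,im)
ov('top',T['p'],(165,85,325,235),5,'pics/ov1.png')
ov('scene',S['p'],(140,230,400,330),3,'pics/ov2.png')
E
```

```text
wedge [0.47676222 0.31773332 0.39785779] 22.795572406788246 [[-0.0, 0.3], [0.1, -0.2], [0.1, 0.1], [-0.2, -0.2]]
fix [0.66054244 0.05078356 0.02440978] 1.398577468768431 [[0.3, -0.1], [-0.1, -0.6], [0.0, 0.3], [-0.2, 0.3]]
```

View pics/ov1.png

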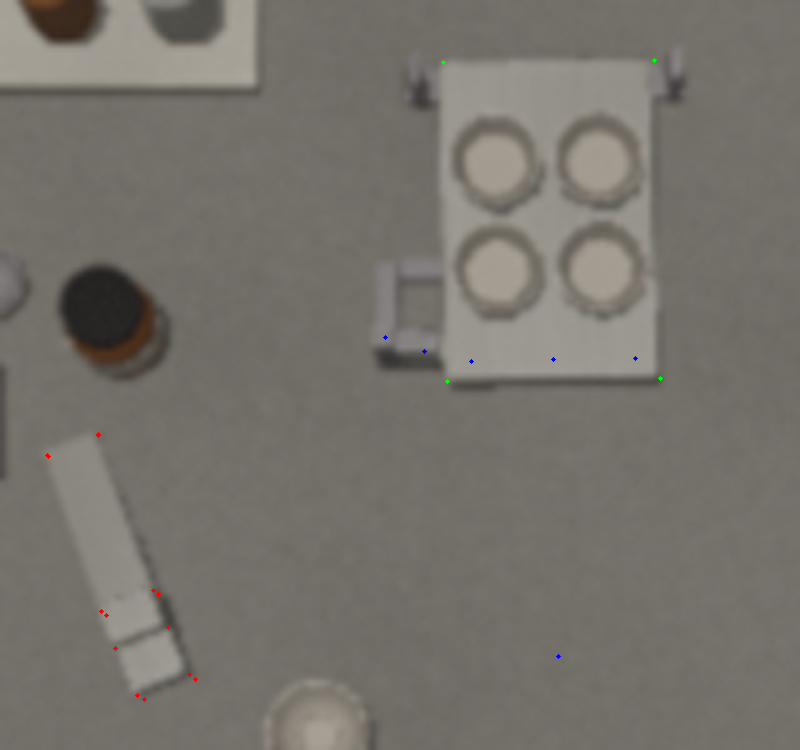

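View pics/ov2.png

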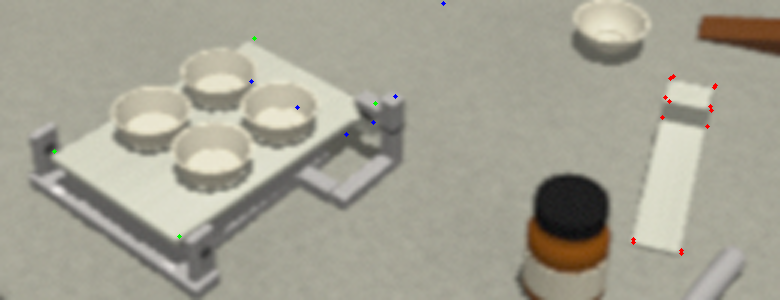

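Both overlays line up with the wedge and plate corners. Now I'll compute the moves.

```bash
cat >> h.py <<'E'
def rem(x,y,z,yaw):
    s=read_state();R=s['tcp_rot'];P=s['position']
    a=np.radians(yaw);  # tool y at yaw
    Yd=np.array([np.cos(a),np.sin(a),0]);Z=np.array([0,0,-1.]);G=np.c_[np.cross(Yd,Z),Yd,Z]
    from scipy.spatial.transform import Rotation as Ro
    print('t',s['time_s'],'P',P.round(4),'F',s['force'].round(1),'op',round(s['opening'],3))
    print('dr units',(Ro.from_matrix(R.T@G).as_rotvec(degrees=True)/6).round(3))
    d=np.array([x,y,z])-P
    print('shift now-frame',(R.T@d/.025).round(2),'goal-frame',(G.T@d/.025).round(2))
E
python3 - <<'E'
from h import *
rem(.4768,.3177,.10,112.8)
T=np.load('top0.npz')
print([pix('top',u,v,.026) for u,v in((228,230),(376,148),(187,149),(153,200))])
E
```

```text
t 0.1 P [0.1475 0.6067 0.2297] F [-0.6  0.5 -0.3] op 0.999
dr units [-0.016 -0.009 -6.08 ]
shift now-frame [-15.53  -8.11   5.2 ] goal-frame [ -7.66 -15.76   5.19]
[array([0.41014889, 0.20152937, 0.026     ]), array([ 0.68595274, -0.28251601,  0.026     ]), array([0.67706966, 0.34153856, 0.026     ]), array([0.50631586, 0.44666767, 0.026     ])]
```

Emit:
arm_command(commands=[{"translation":[0,0,0],"dr":[0,0,-1],"jaw":0},{"translation":[0,0,0],"dr":[0,0,-1],"jaw":0},{"translation":[0,0,0],"dr":[0,0,-1],"jaw":0},{"translation":[0,0,0],"dr":[0,0,-1],"jaw":0},{"translation":[0,0,0],"dr":[0,0,-1],"jaw":0},{"translation":[0,0,0],"dr":[0,0,-1],"jaw":0},{"translation":[0,0,0],"dr":[0,0,-0.08],"jaw":0}])

```text
time_s: 0.68
position: [0.1476, 0.6069, 0.23]
tcp_rot: [[-0.921, -0.389, -0.0], [-0.389, 0.921, -0.001], [0.001, -0.001, -1.0]]
force: [-0.1, 0.1, -1.2]
opening: 1.0
```

Emit:
arm_command(commands=[{"translation":[-0.48,-0.98,0],"dr":[0,0,0],"jaw":0},{"translation":[-0.48,-0.98,0],"dr":[0,0,0],"jaw":0},{"translation":[-0.48,-0.98,0],"dr":[0,0,0],"jaw":0},{"translation":[-0.48,-0.98,0],"dr":[0,0,0],"jaw":0},{"translation":[-0.48,-0.98,0],"dr":[0,0,0],"jaw":0},{"translation":[-0.48,-0.98,0],"dr":[0,0,0],"jaw":0},{"translation":[-0.48,-0.98,0],"dr":[0,0,0],"jaw":0},{"translation":[-0.48,-0.98,0],"dr":[0,0,0],"jaw":0},{"translation":[-0.48,-0.98,0],"dr":[0,0,0],"jaw":0},{"translation":[-0.48,-0.98,0],"dr":[0,0,0],"jaw":0},{"translation":[-0.48,-0.98,0],"dr":[0,0,0],"jaw":0},{"translation":[-0.48,-0.98,0],"dr":[0,0,0],"jaw":0}])

```text
time_s: 1.68
position: [0.3952, 0.3909, 0.2304]
tcp_rot: [[-0.923, -0.385, -0.0], [-0.385, 0.923, -0.0], [0.001, -0.0, -1.0]]
force: [0.4, -0.3, 0.5]
opening: 1.0
```

Emit:
arm_command(commands=[{"translation":[-0.48,-0.98,0.5],"dr":[0,0,0],"jaw":0},{"translation":[-0.48,-0.98,0.9],"dr":[0,0,0],"jaw":0},{"translation":[-0.48,-0.98,0.9],"dr":[0,0,0],"jaw":0},{"translation":[-0.48,-0.98,0.9],"dr":[0,0,0],"jaw":0},{"translation":[0,0,0.9],"dr":[0,0,0],"jaw":0},{"translation":[0,0,0.9],"dr":[0,0,0],"jaw":0},{"translation":[0,0,0],"dr":[0,0,0],"jaw":0},{"translation":[0,0,0],"dr":[0,0,0],"jaw":0}])

```text
time_s: 2.35
position: [0.4757, 0.3197, 0.1044]
tcp_rot: [[-0.923, -0.386, -0.003], [-0.386, 0.923, -0.001], [0.004, 0.0, -1.0]]
force: [-0.2, 0.1, -0.2]
opening: 1.001
```

Run:
```python
from h import *
rem(.4768,.3177,.0225,112.8)
```

```text
t 2.35 P [0.4757 0.3197 0.1044] F [-0.2  0.1 -0.2] op 1.001
dr units [ 0.    -0.035 -0.017]
shift now-frame [-0.02 -0.09  3.28] goal-frame [-0.01 -0.09  3.28]
```

Emit:
arm_command(commands=[{"translation":[0,-0.09,0.7],"dr":[0,-0.03,-0.02],"jaw":0},{"translation":[0,0,0.7],"dr":[0,0,0],"jaw":0},{"translation":[0,0,0.7],"dr":[0,0,0],"jaw":0},{"translation":[0,0,0.6],"dr":[0,0,0],"jaw":0},{"translation":[0,0,0.4],"dr":[0,0,0],"jaw":0},{"translation":[0,0,0.15],"dr":[0,0,0],"jaw":0},{"translation":[0,0,0],"dr":[0,0,0],"jaw":0},{"translation":[0,0,0],"dr":[0,0,0],"jaw":0}])

```text
time_s: 3.02
position: [0.4783, 0.3188, 0.0253]
tcp_rot: [[-0.921, -0.39, 0.004], [-0.39, 0.921, 0.002], [-0.005, -0.0, -1.0]]
force: [-0.1, 0.1, -0.5]
opening: 0.995
```

Run:
```python
from h import *
rem(.4768,.3177,.0225,112.8)
p,d=save('scene','s1'); crop(p,320,220,420,320,6,'pics/s1c.png')
```

```text
t 3.0167 P [0.4783 0.3188 0.0253] F [-0.1  0.1 -0.5] op 0.995
dr units [-0.     0.046  0.021]
shift now-frame [ 0.07 -0.02  0.11] goal-frame [ 0.07 -0.02  0.11]
```

View pics/s1c.png

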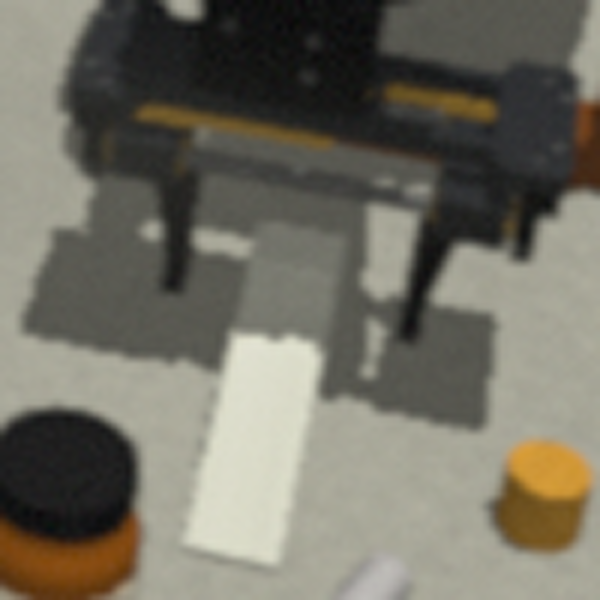

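The fingers straddle the block, at about (175,290) and (410,335) in the crop, with the block between them at (290,270). Closing now.

Emit:
arm_command(commands=[{"translation":[0.06,0,0.1],"dr":[0,0.04,0],"jaw":0.3},{"translation":[0,0,0],"dr":[0,0,0],"jaw":0.5},{"translation":[0,0,0],"dr":[0,0,0],"jaw":0.6},{"translation":[0,0,0],"dr":[0,0,0],"jaw":0.8},{"translation":[0,0,0],"dr":[0,0,0],"jaw":1},{"translation":[0,0,0],"dr":[0,0,0],"jaw":1},{"translation":[0,0,0],"dr":[0,0,0],"jaw":1},{"translation":[0,0,0],"dr":[0,0,0],"jaw":1}])

```text
time_s: 3.73
position: [0.4764, 0.3177, 0.0218]
tcp_rot: [[-0.921, -0.389, -0.001], [-0.389, 0.921, -0.0], [0.001, -0.0, -1.0]]
force: [0.2, -0.2, -0.4]
opening: 0.479
```

Run:
```python
from h import *
rem(.4768,.3177,.0225,112.8)
```

```text
t 3.7333 P [0.4764 0.3177 0.0218] F [ 0.2 -0.2 -0.4] op 0.479
dr units [-0.   -0.01  0.02]
shift now-frame [-0.02 -0.01 -0.03] goal-frame [-0.02 -0.01 -0.03]
```

Emit:
arm_command(commands=[{"translation":[0,0,0],"dr":[0,0,0],"jaw":1},{"translation":[0,0,0],"dr":[0,0,0],"jaw":1},{"translation":[0,0,0],"dr":[0,0,0],"jaw":1},{"translation":[0,0,0],"dr":[0,0,0],"jaw":1},{"translation":[0,0,-0.2],"dr":[0,0,0],"jaw":1},{"translation":[0,0,-0.4],"dr":[0,0,0],"jaw":1},{"translation":[0,0,-0.6],"dr":[0,0,0],"jaw":1},{"translation":[0,0,-0.6],"dr":[0,0,0],"jaw":1},{"translation":[0,0,-0.6],"dr":[0,0,0],"jaw":1},{"translation":[0,0,0],"dr":[0,0,0],"jaw":1},{"translation":[0,0,0],"dr":[0,0,0],"jaw":1}])

```text
time_s: 4.65
position: [0.4769, 0.318, 0.0828]
tcp_rot: [[-0.921, -0.389, 0.001], [-0.389, 0.921, 0.0], [-0.001, -0.0, -1.0]]
force: [-0.3, 0.5, -3.3]
opening: 0.406
```

Run:
```python
from h import *
q=np.load('poses.npz')['f']
print('target',pts(q,[[-.205,0,0]])[0])
x,y,_=pts(q,[[-.205,0,0]])[0]
rem(x,y,.085,91.4)
p,d=save('scene','s2'); crop(p,320,200,420,300,6,'pics/s2c.png')
```

```text
target [0.45560351 0.04578005 0.        ]
t 4.65 P [0.4769 0.318  0.0828] F [-0.3  0.5 -3.3] op 0.406
dr units [2.000e-03 1.000e-02 3.587e+00]
shift now-frame [ 5.02 -9.7  -0.09] goal-frame [  1.12 -10.86  -0.09]
```

View pics/s2c.png

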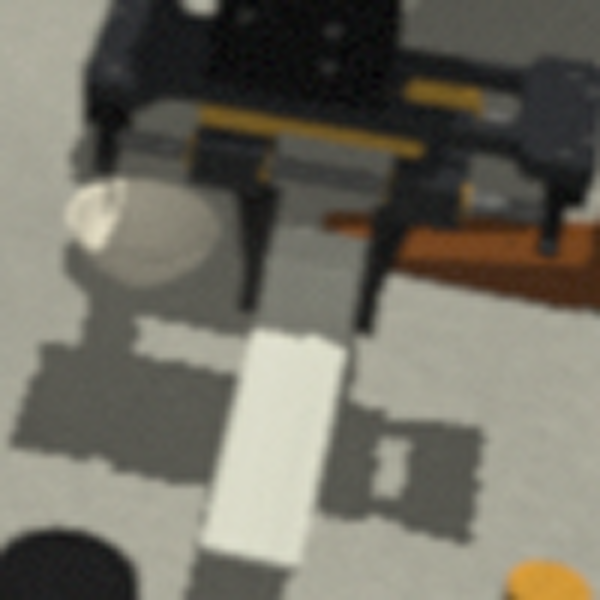

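Emit:
arm_command(commands=[{"translation":[0.5,0,0],"dr":[0,0,0],"jaw":1},{"translation":[0.5,0,0],"dr":[0,0,0.5],"jaw":1},{"translation":[0,0,0],"dr":[0,0,0.8],"jaw":1},{"translation":[0,0,0],"dr":[0,0,0.8],"jaw":1},{"translation":[0,0,0],"dr":[0,0,0.8],"jaw":1},{"translation":[0,0,0],"dr":[0,0,0.69],"jaw":1},{"translation":[0,-0.3,0],"dr":[0,0,0],"jaw":1},{"translation":[0,-0.7,0],"dr":[0,0,0],"jaw":1},{"translation":[0,-0.9,0],"dr":[0,0,0],"jaw":1},{"translation":[0,-0.9,0],"dr":[0,0,0],"jaw":1},{"translation":[0,-0.9,0],"dr":[0,0,0],"jaw":1},{"translation":[0,-0.9,0],"dr":[0,0,0],"jaw":1}])

```text
time_s: 5.7
position: [0.4553, 0.1915, 0.0812]
tcp_rot: [[-1.0, -0.027, -0.003], [-0.027, 1.0, -0.001], [0.003, -0.001, -1.0]]
force: [0.0, -0.3, -2.8]
opening: 0.409
```

Emit:
arm_command(commands=[{"translation":[0.02,-0.9,0],"dr":[0,0,0],"jaw":1},{"translation":[0.02,-0.9,0],"dr":[0,0,0],"jaw":1},{"translation":[0.02,-0.9,0],"dr":[0,0,0],"jaw":1},{"translation":[0.02,-0.9,0],"dr":[0,0,0],"jaw":1},{"translation":[0.02,-0.9,0],"dr":[0,0,0],"jaw":1},{"translation":[0.02,-0.9,0],"dr":[0,0,0],"jaw":1},{"translation":[0,-0.5,0],"dr":[0,0,0],"jaw":1},{"translation":[0,0,0],"dr":[0,0,0],"jaw":1},{"translation":[0,0,0],"dr":[0,0,0],"jaw":1}])

```text
time_s: 6.45
position: [0.4562, 0.0447, 0.0815]
tcp_rot: [[-1.0, -0.023, -0.002], [-0.023, 1.0, -0.0], [0.002, -0.0, -1.0]]
force: [-0.4, 0.3, -3.6]
opening: 0.41
```

Run:
```python
from h import *
q=np.load('poses.npz')['f']
x,y,_=pts(q,[[-.205,0,0]])[0]
rem(x,y,.0228,91.4)
```

```text
t 6.45 P [0.4562 0.0447 0.0815] F [-0.4  0.3 -3.6] op 0.41
dr units [-0.001 -0.022 -0.013]
shift now-frame [0.02 0.04 2.35] goal-frame [0.02 0.04 2.35]
```

Emit:
arm_command(commands=[{"translation":[0,0.04,0.4],"dr":[0,0,0],"jaw":1},{"translation":[0,0,0.6],"dr":[0,0,0],"jaw":1},{"translation":[0,0,0.6],"dr":[0,0,0],"jaw":1},{"translation":[0,0,0.4],"dr":[0,0,0],"jaw":1},{"translation":[0,0,0.2],"dr":[0,0,0],"jaw":1},{"translation":[0,0,0.1],"dr":[0,0,0],"jaw":1},{"translation":[0,0,0],"dr":[0,0,0],"jaw":1},{"translation":[0,0,0],"dr":[0,0,0],"jaw":1}])

```text
time_s: 7.12
position: [0.4567, 0.0468, 0.0246]
tcp_rot: [[-1.0, -0.025, -0.001], [-0.025, 1.0, -0.0], [0.001, -0.0, -1.0]]
force: [-0.3, 0.2, -3.1]
opening: 0.413
```

Run:
```python
from h import *
q=np.load('poses.npz')['f']
x,y,_=pts(q,[[-.205,0,0]])[0]
rem(x,y,.0222,91.4)
p,d=save('scene','s3'); crop(p,170,180,330,300,5,'pics/s3c.png')
p,d=save('top','t3'); crop(p,225,85,325,235,4,'pics/t3c.png')
```

```text
t 7.1167 P [0.4567 0.0468 0.0246] F [-0.3  0.2 -3.1] op 0.413
dr units [-0.004 -0.007  0.005]
shift now-frame [ 0.05 -0.04  0.1 ] goal-frame [ 0.05 -0.04  0.1 ]
```

View pics/s3c.png

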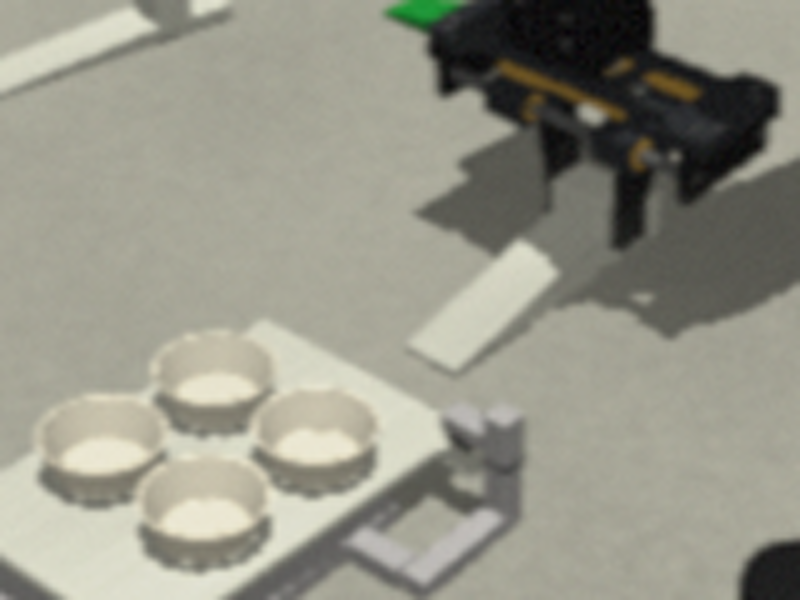

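View pics/t3c.png

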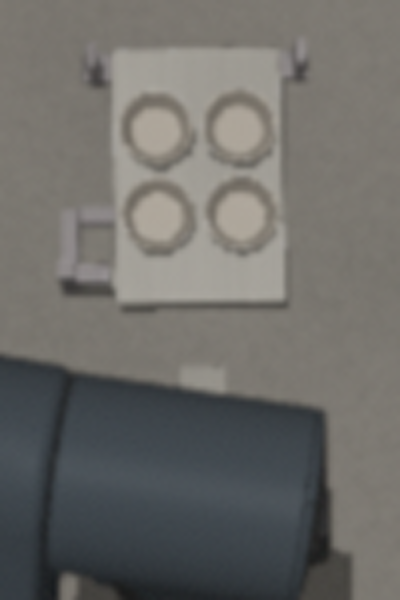

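The wedge, with its tip at about (203,367) in the top crop, is aligned with the middle of the plate at 202. It hangs 2 to 3 mm up, so I'll set it down and regrip to let it lie flat.

Emit:
arm_command(commands=[{"translation":[0,-0.04,0.05],"dr":[0,0,0],"jaw":1},{"translation":[0,0,0.04],"dr":[0,0,0],"jaw":1},{"translation":[0,0,0],"dr":[0,0,0],"jaw":1},{"translation":[0,0,0],"dr":[0,0,0],"jaw":1},{"translation":[0,0,0],"dr":[0,0,0],"jaw":0.45},{"translation":[0,0,0],"dr":[0,0,0],"jaw":0.45},{"translation":[0,0,0],"dr":[0,0,0],"jaw":0.45},{"translation":[0,0,0],"dr":[0,0,0],"jaw":0.45}])

```text
time_s: 7.88
position: [0.457, 0.0454, 0.0224]
tcp_rot: [[-1.0, -0.024, -0.0], [-0.024, 1.0, -0.001], [0.0, -0.001, -1.0]]
force: [0.5, -0.4, -0.4]
opening: 0.539
```

Run:
```python
from h import *
q=np.load('poses.npz')['f']
x,y,_=pts(q,[[-.205,0,0]])[0]
rem(x,y,.0222,91.4)
```

```text
t 7.8833 P [0.457  0.0454 0.0224] F [ 0.5 -0.4 -0.4] op 0.539
dr units [-0.005 -0.002 -0.004]
shift now-frame [0.05 0.02 0.01] goal-frame [0.05 0.02 0.01]
```

Emit:
arm_command(commands=[{"translation":[0,0,0],"dr":[0,0,0],"jaw":0.6},{"translation":[0,0,0],"dr":[0,0,0],"jaw":1},{"translation":[0,0,0],"dr":[0,0,0],"jaw":1},{"translation":[0,0,0],"dr":[0,0,0],"jaw":1},{"translation":[0,0,0],"dr":[0,0,0],"jaw":1},{"translation":[0,0,0],"dr":[0,0,0],"jaw":1},{"translation":[0,0,0],"dr":[0,0,0],"jaw":1},{"translation":[0,0,0],"dr":[0,0,0],"jaw":1}])

```text
time_s: 8.55
position: [0.4567, 0.0455, 0.0222]
tcp_rot: [[-1.0, -0.024, -0.001], [-0.024, 1.0, -0.0], [0.001, -0.0, -1.0]]
force: [-0.5, 0.5, 0.8]
opening: 0.412
```

Run:
```python
from h import *
q=np.load('poses.npz')['f']
x,y,_=pts(q,[[-.148,0,0]])[0]
rem(x,y,.0222,91.4)
```

```text
t 8.55 P [0.4567 0.0455 0.0222] F [-0.5  0.5  0.8] op 0.412
dr units [-0.004 -0.007 -0.003]
shift now-frame [-2.23  0.01 -0.  ] goal-frame [-2.23  0.01  0.  ]
```

Emit:
arm_command(commands=[{"translation":[-0.3,0,0],"dr":[0,0,0],"jaw":1},{"translation":[-0.5,0,0],"dr":[0,0,0],"jaw":1},{"translation":[-0.5,0,0],"dr":[0,0,0],"jaw":1},{"translation":[-0.5,0,0],"dr":[0,0,0],"jaw":1},{"translation":[-0.4,0,0],"dr":[0,0,0],"jaw":1},{"translation":[-0.2,0,0],"dr":[0,0,0],"jaw":1},{"translation":[0,0,0],"dr":[0,0,0],"jaw":1},{"translation":[0,0,0],"dr":[0,0,0],"jaw":1}])

```text
time_s: 9.22
position: [0.5174, 0.0468, 0.0222]
tcp_rot: [[-1.0, -0.024, 0.001], [-0.024, 1.0, -0.001], [-0.001, -0.001, -1.0]]
force: [1.7, -0.8, 1.6]
opening: 0.409
```

Run:
```python
from h import *
q=np.load('poses.npz')['f']
x,y,_=pts(q,[[-.12,0,0]])[0]
rem(x,y,.0222,91.4)
p,d=save('scene','s4'); crop(p,170,180,330,300,5,'pics/s4c.png')
```

```text
t 9.2167 P [0.5174 0.0468 0.0222] F [ 1.7 -0.8  1.6] op 0.409
dr units [-0.006  0.007 -0.005]
shift now-frame [-0.93  0.02  0.  ] goal-frame [-0.93  0.02  0.  ]
```

View pics/s4c.png

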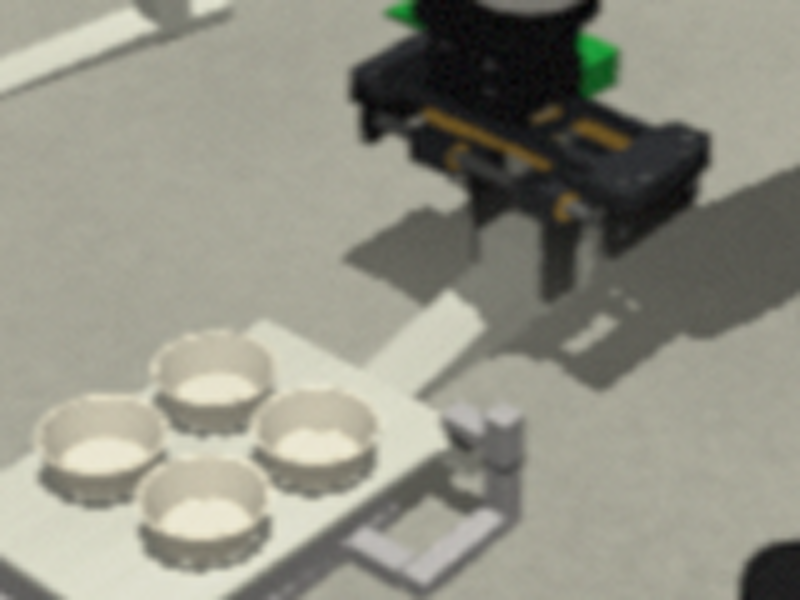

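The thin end has passed under the plate edge, the stage is still down and the lateral fit is good. I'll advance slowly.

Emit:
arm_command(commands=[{"translation":[-0.1,0,0],"dr":[0,0,0],"jaw":1},{"translation":[-0.15,0,0],"dr":[0,0,0],"jaw":1},{"translation":[-0.15,0,0],"dr":[0,0,0],"jaw":1},{"translation":[-0.15,0,0],"dr":[0,0,0],"jaw":1},{"translation":[-0.15,0,0],"dr":[0,0,0],"jaw":1},{"translation":[-0.15,0,0],"dr":[0,0,0],"jaw":1},{"translation":[-0.1,0,0],"dr":[0,0,0],"jaw":1},{"translation":[0,0,0],"dr":[0,0,0],"jaw":1},{"translation":[0,0,0],"dr":[0,0,0],"jaw":1}])

```text
time_s: 10.02
position: [0.5399, 0.0476, 0.0222]
tcp_rot: [[-1.0, -0.024, -0.002], [-0.024, 1.0, -0.0], [0.002, -0.0, -1.0]]
force: [-1.2, 0.9, 5.9]
opening: 0.41
```

Emit:
arm_command(commands=[{"translation":[-0.15,0,0],"dr":[0,0,0],"jaw":1},{"translation":[-0.15,0,0],"dr":[0,0,0],"jaw":1},{"translation":[-0.15,0,0],"dr":[0,0,0],"jaw":1},{"translation":[-0.15,0,0],"dr":[0,0,0],"jaw":1},{"translation":[0,0,0],"dr":[0,0,0],"jaw":1},{"translation":[0,0,0],"dr":[0,0,0],"jaw":1}])

```text
time_s: 10.52
position: [0.5508, 0.0481, 0.0222]
tcp_rot: [[-1.0, -0.024, -0.01], [-0.024, 1.0, -0.0], [0.01, 0.0, -1.0]]
force: [-7.1, -1.1, 10.9]
opening: 0.41
```

Run:
```python
from h import *
q=np.load('poses.npz')['f']
x,y,_=pts(q,[[-.063,0,0]])[0]
rem(x,y,.0222,91.4)
p,d=save('scene','s5'); crop(p,170,180,330,300,5,'pics/s5c.png')
```

```text
t 10.5167 P [0.5508 0.0481 0.0222] F [-7.1 -1.1 10.9] op 0.41
dr units [ 0.002 -0.099  0.   ]
shift now-frame [-1.87  0.   -0.02] goal-frame [-1.87  0.    0.  ]
```

View pics/s5c.png

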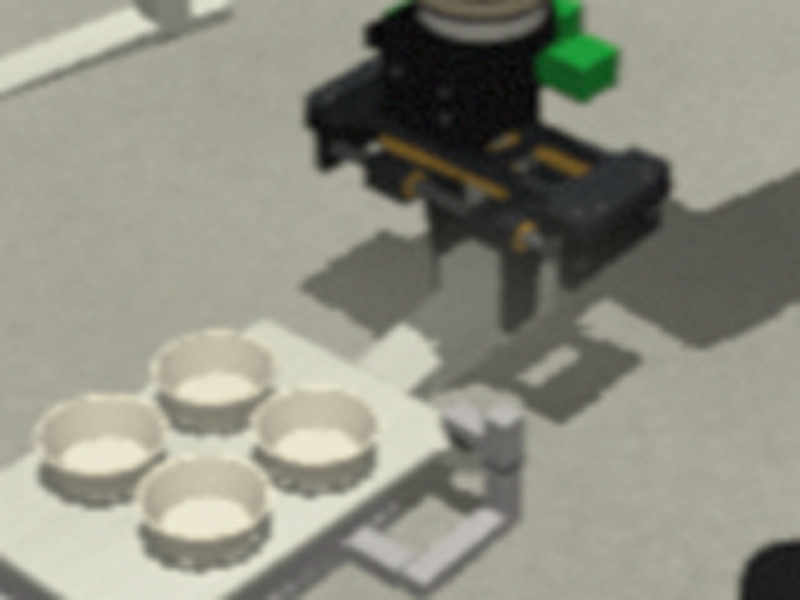

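The hand is bearing down (Fz about 11 N) with a 0.6° pitch. I'll ease both before going on.

Emit:
arm_command(commands=[{"translation":[0,0,-0.03],"dr":[0,-0.1,0],"jaw":1},{"translation":[0,0,0],"dr":[0,0,0],"jaw":1},{"translation":[0,0,0],"dr":[0,0,0],"jaw":1}])

```text
time_s: 10.82
position: [0.551, 0.0481, 0.0222]
tcp_rot: [[-1.0, -0.024, 0.0], [-0.024, 1.0, 0.0], [-0.0, 0.0, -1.0]]
force: [-5.7, -0.3, 6.2]
opening: 0.411
```

Run:
```python
from h import *
q=np.load('poses.npz')['f']
x,y,_=pts(q,[[-.063,0,0]])[0]
rem(x,y,.0222,91.4)
```

```text
t 10.8167 P [0.551  0.0481 0.0222] F [-5.7 -0.3  6.2] op 0.411
dr units [ 0.004  0.002 -0.002]
shift now-frame [-1.86  0.    0.  ] goal-frame [-1.86  0.    0.  ]
```

Emit:
arm_command(commands=[{"translation":[0,0,-0.03],"dr":[0,0,0],"jaw":1},{"translation":[-0.1,0,-0.01],"dr":[0,-0.01,0],"jaw":1},{"translation":[-0.1,0,-0.01],"dr":[0,-0.01,0],"jaw":1},{"translation":[-0.1,0,0],"dr":[0,-0.01,0],"jaw":1},{"translation":[-0.1,0,0],"dr":[0,-0.01,0],"jaw":1},{"translation":[0,0,0],"dr":[0,0,0],"jaw":1}])

```text
time_s: 11.32
position: [0.5611, 0.0486, 0.0222]
tcp_rot: [[-1.0, -0.025, 0.003], [-0.025, 1.0, 0.001], [-0.003, 0.001, -1.0]]
force: [-4.8, -0.5, -3.2]
opening: 0.413
```

Run:
```python
from h import *
q=np.load('poses.npz')['f']
x,y,_=pts(q,[[-.063,0,0]])[0]
rem(x,y,.0222,91.4)
p,d=save('scene','s6'); crop(p,170,180,330,300,5,'pics/s6c.png')
```

```text
t 11.3167 P [0.5611 0.0486 0.0222] F [-4.8 -0.5 -3.2] op 0.413
dr units [0.008 0.033 0.001]
shift now-frame [-1.46 -0.01  0.01] goal-frame [-1.46 -0.01  0.  ]
```

View pics/s6c.png

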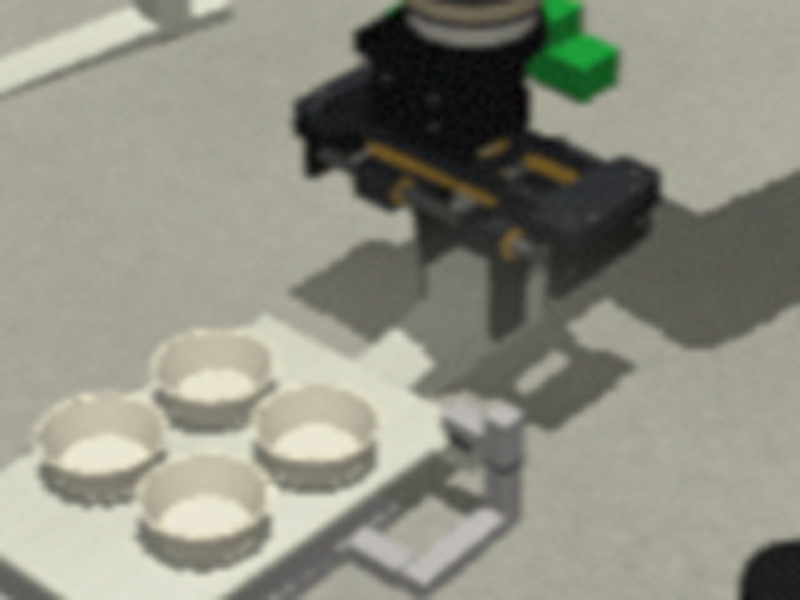

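The stage has started rising, Fx is about -5 N and vertical bearing is near zero. I'll continue.

Emit:
arm_command(commands=[{"translation":[-0.1,0,0],"dr":[0,0,0],"jaw":1},{"translation":[-0.1,0,0],"dr":[0,0,0],"jaw":1},{"translation":[-0.1,0,0],"dr":[0,0,0],"jaw":1},{"translation":[-0.1,0,0],"dr":[0,0,0],"jaw":1},{"translation":[0,0,0],"dr":[0,0,0],"jaw":1}])

```text
time_s: 11.78
position: [0.5719, 0.0488, 0.0223]
tcp_rot: [[-1.0, -0.024, 0.005], [-0.024, 1.0, 0.001], [-0.005, 0.001, -1.0]]
force: [-4.6, 0.3, -6.1]
opening: 0.409
```

Emit:
arm_command(commands=[{"translation":[-0.1,0,0],"dr":[0,0,0],"jaw":1},{"translation":[-0.1,0,0],"dr":[0,0,0],"jaw":1},{"translation":[-0.1,0,0],"dr":[0,0,0],"jaw":1},{"translation":[0,0,0],"dr":[0,0,0],"jaw":1}])

```text
time_s: 12.12
position: [0.5816, 0.0487, 0.0233]
tcp_rot: [[-1.0, -0.024, 0.01], [-0.024, 1.0, 0.0], [-0.01, 0.0, -1.0]]
force: [-4.1, 0.7, -5.9]
opening: 0.407
```

Run:
```python
from h import *
q=np.load('poses.npz')['f']
x,y,_=pts(q,[[-.063,0,0]])[0]
rem(x,y,.0222,91.4)
```

```text
t 12.1167 P [0.5816 0.0487 0.0233] F [-4.1  0.7 -5.9] op 0.407
dr units [ 0.001  0.098 -0.003]
shift now-frame [-0.64  0.01  0.05] goal-frame [-0.64  0.01  0.04]
```

Now the hand lifts a little, with z up 1 mm and 0.6° of pitch. I'll correct that.

Emit:
arm_command(commands=[{"translation":[0,0,0.03],"dr":[0,0.1,0],"jaw":1},{"translation":[0,0,0.02],"dr":[0,0,0],"jaw":1},{"translation":[0,0,0],"dr":[0,0,0],"jaw":1}])

```text
time_s: 12.37
position: [0.5829, 0.0486, 0.0232]
tcp_rot: [[-1.0, -0.024, 0.003], [-0.024, 1.0, -0.0], [-0.003, -0.0, -1.0]]
force: [-4.3, -0.4, -3.9]
opening: 0.408
```

Run:
```python
from h import *
q=np.load('poses.npz')['f']
x,y,_=pts(q,[[-.063,0,0]])[0]
rem(x,y,.0222,91.4)
p,d=save('scene','s7'); crop(p,170,180,330,300,5,'pics/s7c.png')
```

```text
t 12.3667 P [0.5829 0.0486 0.0232] F [-4.3 -0.4 -3.9] op 0.408
dr units [-0.003  0.029 -0.002]
shift now-frame [-0.59  0.01  0.04] goal-frame [-0.59  0.01  0.04]
```

View pics/s7c.png

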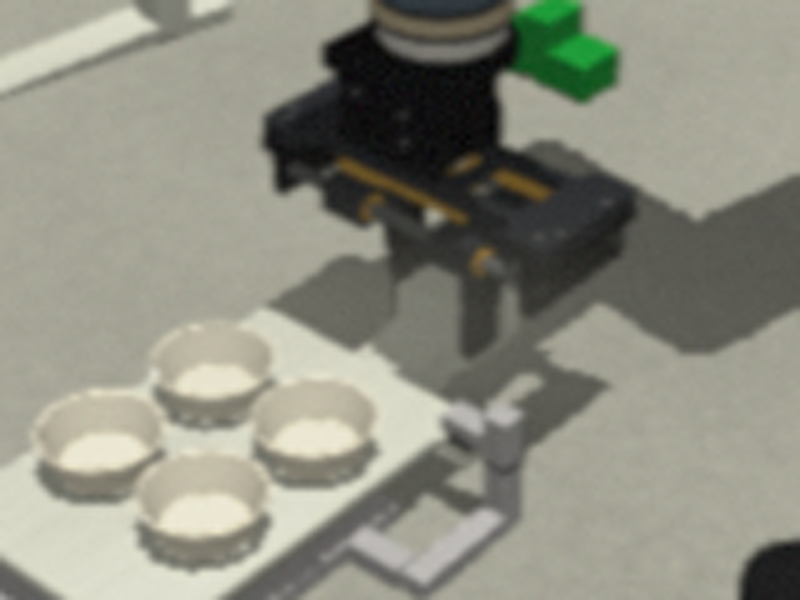

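Emit:
arm_command(commands=[{"translation":[0,0,0.04],"dr":[0,0.03,0],"jaw":1},{"translation":[0,0,0],"dr":[0,0,0],"jaw":1},{"translation":[-0.06,0,0],"dr":[0,0,0],"jaw":1},{"translation":[-0.06,0,0],"dr":[0,0,0],"jaw":1},{"translation":[0,0,0],"dr":[0,0,0],"jaw":1}])

```text
time_s: 12.83
position: [0.5865, 0.0486, 0.0227]
tcp_rot: [[-1.0, -0.024, 0.001], [-0.024, 1.0, -0.0], [-0.001, -0.0, -1.0]]
force: [-5.3, 0.3, -3.0]
opening: 0.411
```

Emit:
arm_command(commands=[{"translation":[-0.06,0,0],"dr":[0,0,0],"jaw":1},{"translation":[-0.06,0,0],"dr":[0,0,0],"jaw":1},{"translation":[0,0,0],"dr":[0,0,0],"jaw":1}])

```text
time_s: 13.08
position: [0.5896, 0.0486, 0.0227]
tcp_rot: [[-1.0, -0.024, 0.001], [-0.024, 1.0, -0.0], [-0.001, -0.001, -1.0]]
force: [-5.3, 1.0, -2.8]
opening: 0.412
```

Run:
```python
from h import *
q=np.load('poses.npz')['f']
x,y,_=pts(q,[[-.063,0,0]])[0]
rem(x,y,.0222,91.4)
p,d=save('scene','s8'); crop(p,230,230,290,290,10,'pics/s8c.png')
```

```text
t 13.0833 P [0.5896 0.0486 0.0227] F [-5.3  1.  -2.8] op 0.412
dr units [-0.005  0.014 -0.004]
shift now-frame [-0.32  0.02  0.02] goal-frame [-0.32  0.02  0.02]
```

View pics/s8c.png

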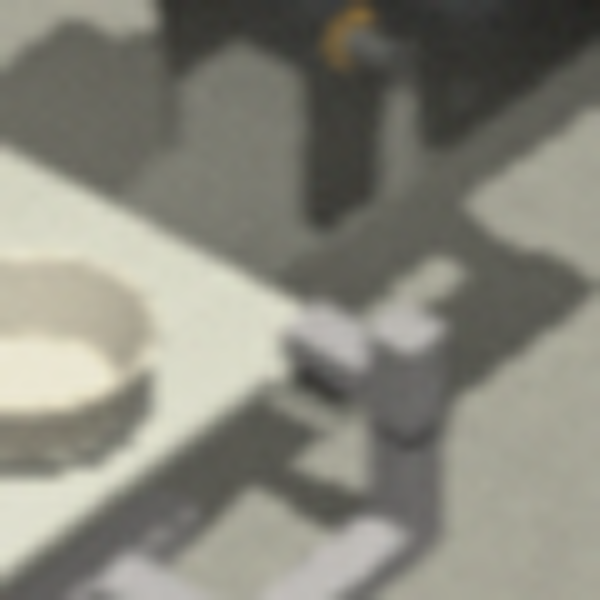

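Emit:
arm_command(commands=[{"translation":[-0.04,0,0.02],"dr":[0,0.01,0],"jaw":1},{"translation":[-0.04,0,0],"dr":[0,0,0],"jaw":1},{"translation":[0,0,0],"dr":[0,0,0],"jaw":1}])

```text
time_s: 13.38
position: [0.5915, 0.0487, 0.0224]
tcp_rot: [[-1.0, -0.024, 0.0], [-0.024, 1.0, -0.001], [-0.0, -0.001, -1.0]]
force: [-5.6, -0.2, -2.0]
opening: 0.41
```

Emit:
arm_command(commands=[{"translation":[-0.04,0,0],"dr":[0,0,0],"jaw":1},{"translation":[0,0,0],"dr":[0,0,0],"jaw":1}])

```text
time_s: 13.55
position: [0.5924, 0.0487, 0.0224]
tcp_rot: [[-1.0, -0.024, 0.0], [-0.024, 1.0, -0.001], [-0.0, -0.001, -1.0]]
force: [-6.5, -0.0, -2.2]
opening: 0.41
```

Emit:
arm_command(commands=[{"translation":[-0.04,0,0],"dr":[0,0,0],"jaw":1},{"translation":[0,0,0],"dr":[0,0,0],"jaw":1}])

```text
time_s: 13.72
position: [0.5934, 0.0487, 0.0224]
tcp_rot: [[-1.0, -0.024, 0.0], [-0.024, 1.0, -0.001], [-0.0, -0.001, -1.0]]
force: [-6.1, -0.6, -1.1]
opening: 0.411
```

Run:
```python
from h import *
q=np.load('poses.npz')['f']
x,y,_=pts(q,[[-.063,0,0]])[0]
rem(x,y,.0222,91.4)
p,d=save('scene','s9'); crop(p,230,230,290,290,10,'pics/s9c.png')
```

```text
t 13.7167 P [0.5934 0.0487 0.0224] F [-6.1 -0.6 -1.1] op 0.411
dr units [-0.005  0.003 -0.004]
shift now-frame [-0.17  0.02  0.01] goal-frame [-0.17  0.02  0.01]
```

View pics/s9c.png

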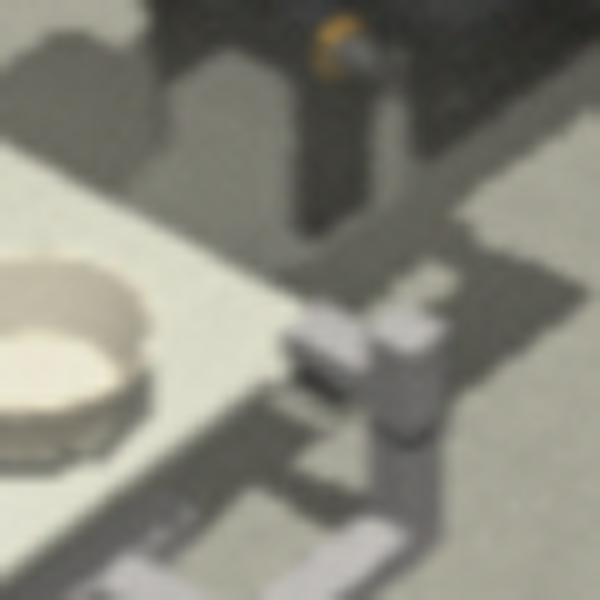

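Emit:
arm_command(commands=[{"translation":[-0.04,0,0],"dr":[0,0,0],"jaw":1},{"translation":[0,0,0],"dr":[0,0,0],"jaw":1}])

```text
time_s: 13.93
position: [0.5944, 0.0488, 0.0224]
tcp_rot: [[-1.0, -0.024, 0.0], [-0.024, 1.0, -0.0], [-0.0, -0.001, -1.0]]
force: [-5.9, -0.0, -1.5]
opening: 0.412
```

Emit:
arm_command(commands=[{"translation":[-0.04,0,0],"dr":[0,0,0],"jaw":1},{"translation":[0,0,0],"dr":[0,0,0],"jaw":1}])

```text
time_s: 14.1
position: [0.5954, 0.0488, 0.0224]
tcp_rot: [[-1.0, -0.024, 0.0], [-0.024, 1.0, -0.0], [-0.0, -0.0, -1.0]]
force: [-5.7, 0.2, -1.6]
opening: 0.415
```

Emit:
arm_command(commands=[{"translation":[-0.04,0,0],"dr":[0,0,0],"jaw":1},{"translation":[0,0,0],"dr":[0,0,0],"jaw":1}])

```text
time_s: 14.27
position: [0.5964, 0.0488, 0.0223]
tcp_rot: [[-1.0, -0.024, 0.0], [-0.024, 1.0, -0.0], [-0.0, -0.0, -1.0]]
force: [-5.3, 0.1, -1.5]
opening: 0.409
```

Emit:
arm_command(commands=[{"translation":[-0.03,0,0],"dr":[0,0,0],"jaw":1},{"translation":[0,0,0],"dr":[0,0,0],"jaw":1}])

```text
time_s: 14.43
position: [0.5971, 0.0488, 0.0223]
tcp_rot: [[-1.0, -0.024, 0.0], [-0.024, 1.0, -0.001], [-0.0, -0.001, -1.0]]
force: [-5.6, 0.5, -1.5]
opening: 0.41
```

Emit:
arm_command(commands=[{"translation":[-0.03,0,0],"dr":[0,0,0],"jaw":1},{"translation":[0,0,0],"dr":[0,0,0],"jaw":1}])

```text
time_s: 14.6
position: [0.5978, 0.0488, 0.0223]
tcp_rot: [[-1.0, -0.024, 0.0], [-0.024, 1.0, -0.0], [-0.0, -0.0, -1.0]]
force: [-6.1, -0.4, -1.2]
opening: 0.409
```

Run:
```python
from h import *
q=np.load('poses.npz')['f']
x,y,_=pts(q,[[-.063,0,0]])[0]
rem(x,y,.0222,91.4)
p,d=save('scene','s10'); crop(p,230,230,290,290,10,'pics/s10c.png')
```

```text
t 14.6 P [0.5978 0.0488 0.0223] F [-6.1 -0.4 -1.2] op 0.409
dr units [-0.005  0.002 -0.005]
shift now-frame [0.01 0.02 0.01] goal-frame [0.01 0.02 0.01]
```

View pics/s10c.png

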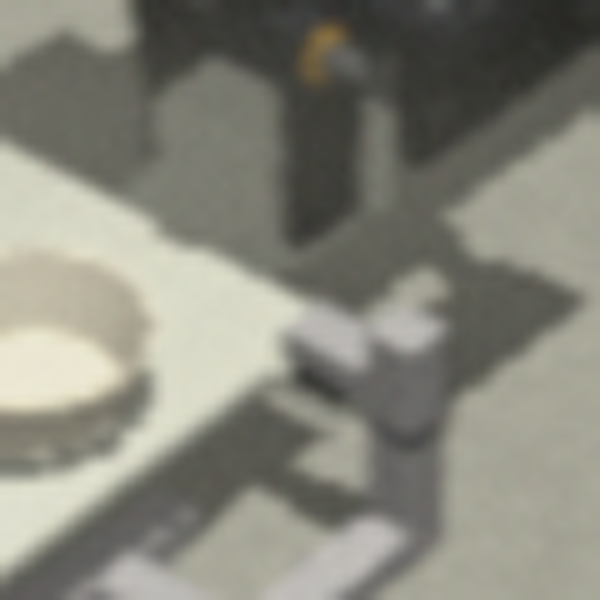

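Emit:
arm_command(commands=[{"translation":[-0.03,0,0],"dr":[0,0,0],"jaw":1},{"translation":[0,0,0],"dr":[0,0,0],"jaw":1}])

```text
time_s: 14.82
position: [0.5986, 0.0488, 0.0224]
tcp_rot: [[-1.0, -0.024, 0.0], [-0.024, 1.0, -0.0], [-0.0, -0.0, -1.0]]
force: [-6.1, 0.0, -1.6]
opening: 0.407
```

Emit:
arm_command(commands=[{"translation":[-0.03,0,0],"dr":[0,0,0],"jaw":1},{"translation":[0,0,0],"dr":[0,0,0],"jaw":1}])

```text
time_s: 14.98
position: [0.5994, 0.0489, 0.0224]
tcp_rot: [[-1.0, -0.024, 0.0], [-0.024, 1.0, -0.0], [-0.0, -0.001, -1.0]]
force: [-5.5, 0.5, -2.2]
opening: 0.411
```

Emit:
arm_command(commands=[{"translation":[-0.03,0,0],"dr":[0,0,0],"jaw":1},{"translation":[0,0,0],"dr":[0,0,0],"jaw":1}])

```text
time_s: 15.15
position: [0.6001, 0.0489, 0.0223]
tcp_rot: [[-1.0, -0.024, 0.0], [-0.024, 1.0, -0.0], [-0.0, -0.0, -1.0]]
force: [-4.6, 0.6, -1.7]
opening: 0.407
```

Emit:
arm_command(commands=[{"translation":[-0.03,0,0],"dr":[0,0,0],"jaw":1},{"translation":[0,0,0],"dr":[0,0,0],"jaw":1}])

```text
time_s: 15.32
position: [0.6009, 0.0489, 0.0223]
tcp_rot: [[-1.0, -0.024, 0.0], [-0.024, 1.0, -0.0], [-0.0, -0.0, -1.0]]
force: [-6.5, -0.6, -1.3]
opening: 0.406
```

Emit:
arm_command(commands=[{"translation":[-0.03,0,0],"dr":[0,0,0],"jaw":1},{"translation":[0,0,0],"dr":[0,0,0],"jaw":1}])

```text
time_s: 15.48
position: [0.6016, 0.0489, 0.0223]
tcp_rot: [[-1.0, -0.024, 0.0], [-0.024, 1.0, -0.0], [-0.0, -0.001, -1.0]]
force: [-5.7, -0.2, -1.9]
opening: 0.408
```

Run:
```python
from h import *
q=np.load('poses.npz')['f']
x,y,_=pts(q,[[-.063,0,0]])[0]
rem(x,y,.0222,91.4)
p,d=save('scene','s11'); crop(p,230,230,290,290,10,'pics/s11c.png')
```

```text
t 15.4833 P [0.6016 0.0489 0.0223] F [-5.7 -0.2 -1.9] op 0.408
dr units [-0.005  0.002 -0.005]
shift now-frame [0.16 0.02 0.01] goal-frame [0.16 0.02 0.01]
```

View pics/s11c.png

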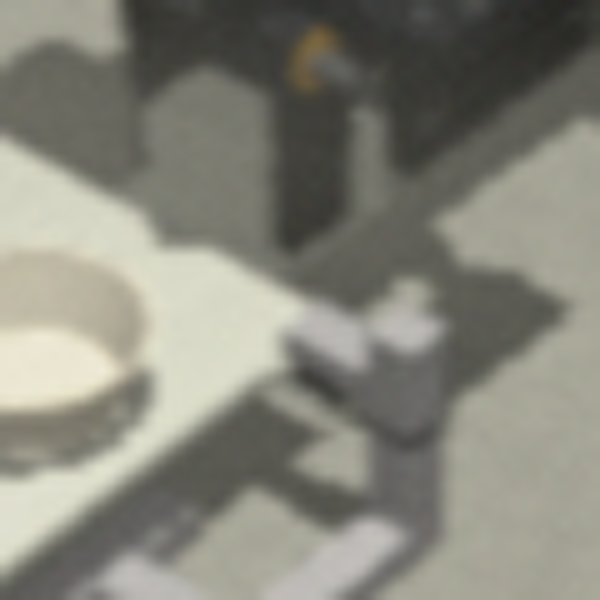

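Emit:
arm_command(commands=[{"translation":[-0.03,0,0],"dr":[0,0,0],"jaw":1},{"translation":[0,0,0],"dr":[0,0,0],"jaw":1}])

```text
time_s: 15.7
position: [0.6023, 0.0489, 0.0223]
tcp_rot: [[-1.0, -0.024, 0.0], [-0.024, 1.0, -0.0], [-0.0, -0.0, -1.0]]
force: [-4.9, 0.3, -1.7]
opening: 0.41
```

Emit:
arm_command(commands=[{"translation":[-0.03,0,0],"dr":[0,0,0],"jaw":1},{"translation":[0,0,0],"dr":[0,0,0],"jaw":1}])

```text
time_s: 15.87
position: [0.6031, 0.0489, 0.0223]
tcp_rot: [[-1.0, -0.024, 0.0], [-0.024, 1.0, -0.001], [-0.0, -0.001, -1.0]]
force: [-5.6, -0.4, -1.7]
opening: 0.41
```

Emit:
arm_command(commands=[{"translation":[-0.03,0,0],"dr":[0,0,0],"jaw":1},{"translation":[0,0,0],"dr":[0,0,0],"jaw":1}])

```text
time_s: 16.03
position: [0.6032, 0.049, 0.0223]
tcp_rot: [[-1.0, -0.024, -0.001], [-0.024, 1.0, -0.0], [0.001, -0.0, -1.0]]
force: [-7.1, 0.6, -1.3]
opening: 0.405
```

Emit:
arm_command(commands=[{"translation":[-0.03,0,0],"dr":[0,0,0],"jaw":1},{"translation":[0,0,0],"dr":[0,0,0],"jaw":1}])

```text
time_s: 16.2
position: [0.6033, 0.049, 0.0223]
tcp_rot: [[-1.0, -0.024, -0.003], [-0.024, 1.0, -0.0], [0.003, -0.0, -1.0]]
force: [-7.5, -1.5, 0.8]
opening: 0.409
```

The wedge has met the stop: position stalls at x = 0.603 and force is rising. Smaller steps now.

Emit:
arm_command(commands=[{"translation":[-0.03,0,-0.01],"dr":[0,-0.03,0],"jaw":1},{"translation":[0,0,0],"dr":[0,0,0],"jaw":1},{"translation":[0,0,0],"dr":[0,0,0],"jaw":1}])

```text
time_s: 16.45
position: [0.6033, 0.049, 0.0223]
tcp_rot: [[-1.0, -0.024, -0.001], [-0.024, 1.0, -0.0], [0.001, -0.0, -1.0]]
force: [-8.6, -0.4, -0.4]
opening: 0.408
```

Emit:
arm_command(commands=[{"translation":[-0.03,0,0],"dr":[0,-0.02,0],"jaw":1},{"translation":[0,0,0],"dr":[0,0,0],"jaw":1},{"translation":[0,0,0],"dr":[0,0,0],"jaw":1}])

```text
time_s: 16.7
position: [0.6034, 0.049, 0.0223]
tcp_rot: [[-1.0, -0.024, -0.0], [-0.024, 1.0, -0.0], [0.0, -0.0, -1.0]]
force: [-9.7, -1.2, 1.2]
opening: 0.411
```

Emit:
arm_command(commands=[{"translation":[-0.03,0,0],"dr":[0,-0.02,0],"jaw":1},{"translation":[0,0,0],"dr":[0,0,0],"jaw":1},{"translation":[0,0,0],"dr":[0,0,0],"jaw":1}])

```text
time_s: 16.95
position: [0.6034, 0.049, 0.0223]
tcp_rot: [[-1.0, -0.024, 0.0], [-0.024, 1.0, -0.0], [-0.0, -0.0, -1.0]]
force: [-9.6, -0.8, 2.5]
opening: 0.411
```

Emit:
arm_command(commands=[{"translation":[-0.03,0,0],"dr":[0,-0.02,0],"jaw":1},{"translation":[0,0,0],"dr":[0,0,0],"jaw":1},{"translation":[0,0,0],"dr":[0,0,0],"jaw":1}])

```text
time_s: 17.2
position: [0.6035, 0.049, 0.0223]
tcp_rot: [[-1.0, -0.024, 0.001], [-0.024, 1.0, -0.0], [-0.001, -0.0, -1.0]]
force: [-11.4, -1.9, 3.3]
opening: 0.41
```

Emit:
arm_command(commands=[{"translation":[-0.03,0,-0.02],"dr":[0,0,0],"jaw":1},{"translation":[0,0,0],"dr":[0,0,0],"jaw":1},{"translation":[0,0,0],"dr":[0,0,0],"jaw":1}])

```text
time_s: 17.45
position: [0.6036, 0.0491, 0.0223]
tcp_rot: [[-1.0, -0.024, -0.001], [-0.024, 1.0, -0.0], [0.001, -0.0, -1.0]]
force: [-11.2, -2.4, 1.5]
opening: 0.407
```

Emit:
arm_command(commands=[{"translation":[-0.02,0,0],"dr":[0,0,0],"jaw":1},{"translation":[0,0,0],"dr":[0,0,0],"jaw":1},{"translation":[0,0,0],"dr":[0,0,0],"jaw":1}])

```text
time_s: 17.7
position: [0.6036, 0.0491, 0.0223]
tcp_rot: [[-1.0, -0.024, -0.002], [-0.024, 1.0, -0.0], [0.002, -0.0, -1.0]]
force: [-13.2, -2.2, 1.9]
opening: 0.412
```

Run:
```python
from h import *
fs=[]
for i in range(6):
    p,d=save('scene','s12'); fs.append(read_state()['force'])
print(np.mean(fs,0),np.std(fs,0),read_state()['position'],read_state()['moment'])
crop(p,230,230,290,290,10,'pics/s12c.png')
```

```text
[-12.44397276  -1.88220528   2.07402614] [0.23300071 0.4301391  0.45918332] [0.60363526 0.04904822 0.02230632] [-0.21020584  1.87383613 -0.03898081]
```

View pics/s12c.png

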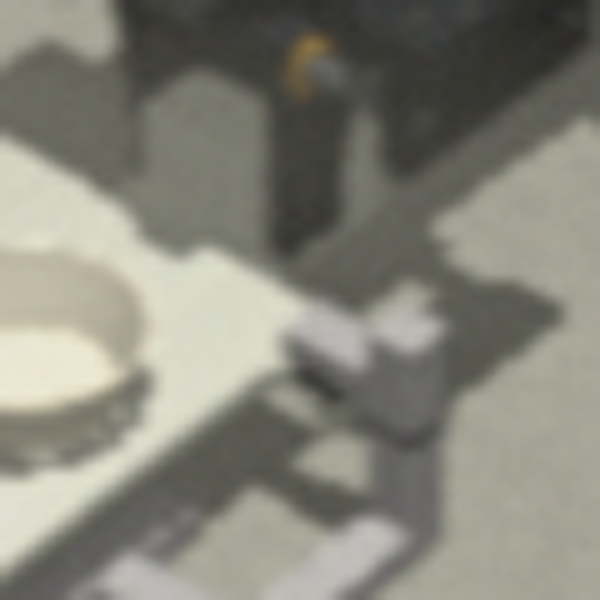

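The mean push is 12.4 N (σ 0.2 N) and the tongue is against the pad. I'll relax the push most of the way before opening, since the wedge is self-locking.

Emit:
arm_command(commands=[{"translation":[0.05,0,0],"dr":[0,0,0],"jaw":1},{"translation":[0.05,0,0],"dr":[0,0,0],"jaw":1},{"translation":[0,0,0],"dr":[0,0,0],"jaw":1},{"translation":[0,0,0],"dr":[0,0,0],"jaw":1}])

```text
time_s: 18.33
position: [0.6036, 0.0491, 0.0223]
tcp_rot: [[-1.0, -0.024, 0.004], [-0.024, 1.0, -0.0], [-0.004, -0.0, -1.0]]
force: [-7.9, -1.0, -2.3]
opening: 0.412
```

Emit:
arm_command(commands=[{"translation":[0.05,0,0],"dr":[0,0,0],"jaw":1},{"translation":[0.05,0,0],"dr":[0,0,0],"jaw":1},{"translation":[0,0,0],"dr":[0,0,0],"jaw":1},{"translation":[0,0,0],"dr":[0,0,0],"jaw":1}])

```text
time_s: 18.67
position: [0.6035, 0.049, 0.0223]
tcp_rot: [[-1.0, -0.024, 0.009], [-0.024, 1.0, -0.0], [-0.009, -0.0, -1.0]]
force: [-4.4, -0.1, -5.7]
opening: 0.41
```

Emit:
arm_command(commands=[{"translation":[0.02,0,0.02],"dr":[0,0.05,0],"jaw":1},{"translation":[0,0,0],"dr":[0,0.03,0],"jaw":1},{"translation":[0,0,0],"dr":[0,0,0],"jaw":1},{"translation":[0,0,0],"dr":[0,0,0],"jaw":1}])

```text
time_s: 19.0
position: [0.6035, 0.049, 0.0223]
tcp_rot: [[-1.0, -0.024, 0.002], [-0.024, 1.0, -0.0], [-0.002, -0.0, -1.0]]
force: [-3.0, 0.8, -2.5]
opening: 0.41
```

Emit:
arm_command(commands=[{"translation":[0,0,0],"dr":[0,0,0],"jaw":0.5},{"translation":[0,0,0],"dr":[0,0,0],"jaw":0.4},{"translation":[0,0,0],"dr":[0,0,0],"jaw":0.3},{"translation":[0,0,0],"dr":[0,0,0],"jaw":0.2},{"translation":[0,0,0],"dr":[0,0,0],"jaw":0.2},{"translation":[0,0,0],"dr":[0,0,0],"jaw":0.2}])

```text
time_s: 19.5
position: [0.6036, 0.0489, 0.0222]
tcp_rot: [[-1.0, -0.024, 0.002], [-0.024, 1.0, -0.001], [-0.002, -0.001, -1.0]]
force: [-0.3, -0.3, 0.4]
opening: 0.758
```

Run:
```python
from h import *
rem(.6035,.049,.0222,91.4)
p,d=save('scene','s13'); crop(p,180,200,300,290,6,'pics/s13c.png')
```

```text
t 19.5 P [0.6036 0.0489 0.0222] F [-0.3 -0.3  0.4] op 0.758
dr units [-0.006  0.016 -0.004]
shift now-frame [0.   0.01 0.  ] goal-frame [0.   0.01 0.  ]
```

View pics/s13c.png

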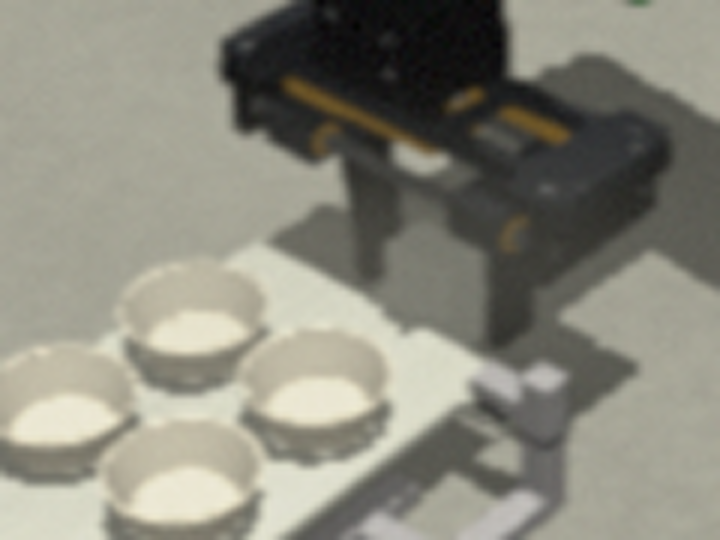

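The fingers are off the block and the stage stays up at the mark. Lifting the hand straight away.

Emit:
arm_command(commands=[{"translation":[0,0,-0.3],"dr":[0,0,0],"jaw":0.2},{"translation":[0,0,-0.6],"dr":[0,0,0],"jaw":0.2},{"translation":[0,0,-0.8],"dr":[0,0,0],"jaw":0.2},{"translation":[0,0,-0.8],"dr":[0,0,0],"jaw":0.2},{"translation":[0,0,-0.8],"dr":[0,0,0],"jaw":0.2},{"translation":[0.6,0,-0.8],"dr":[0,0,0],"jaw":0.2},{"translation":[0.8,0,-0.8],"dr":[0,0,0],"jaw":0.2},{"translation":[0.8,0,-0.5],"dr":[0,0,0],"jaw":0.2},{"translation":[0.8,0,0],"dr":[0,0,0],"jaw":0.2},{"translation":[0.8,0,0],"dr":[0,0,0],"jaw":0.2},{"translation":[0,0,0],"dr":[0,0,0],"jaw":0.2},{"translation":[0,0,0],"dr":[0,0,0],"jaw":0.2}])

```text
time_s: 20.55
position: [0.5075, 0.0468, 0.1575]
tcp_rot: [[-1.0, -0.024, 0.001], [-0.024, 1.0, -0.0], [-0.001, -0.0, -1.0]]
force: [0.9, -0.0, 0.1]
opening: 0.803
```

Run:
```python
from h import *
p,d=save('scene','s14'); crop(p,150,210,300,320,5,'pics/s14c.png')
p2,_=save('top','t14')
d0=np.load('scene0.npz')['d'];C0=cloud('scene',d0);C=cloud('scene',d)
q=np.load('poses.npz')['f']
def loc(C):
    X=C.reshape(-1,3)-[q[0],q[1],0];c,s=np.cos(q[2]),np.sin(q[2]);return np.c_[c*X[:,0]+s*X[:,1],-s*X[:,0]+c*X[:,1],X[:,2]]
for C_ in (C0,C):
    L=loc(C_);
    for lo,hi in((-.017,.012),(.16,.188)):
        m=(L[:,0]>lo)&(L[:,0]<hi)&(abs(L[:,1])<.06)&(L[:,2]<.06)&(L[:,2]>.015);print(lo,np.median(L[m,2]),m.sum())
```

```text
-0.017 0.029020325093161436 239
0.16 0.03955635944742342 450
-0.017 0.040490648764538284 268
0.16 0.04046073883097512 460
```

View pics/s14c.png

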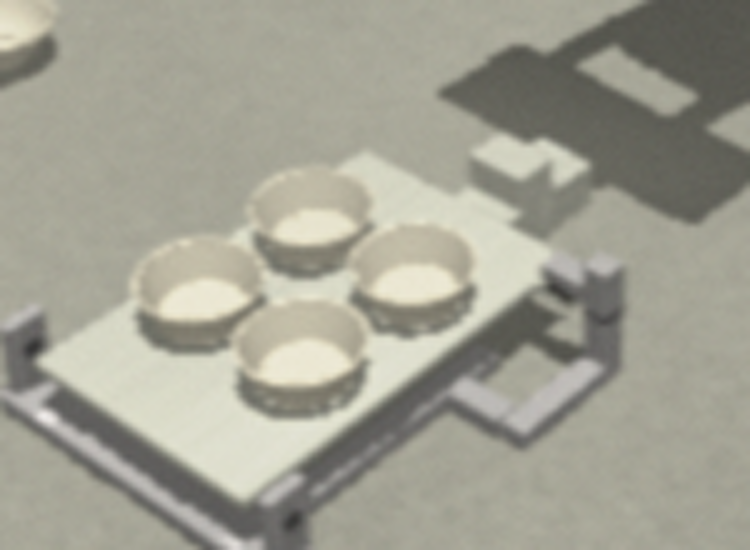

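View pics/t14.png

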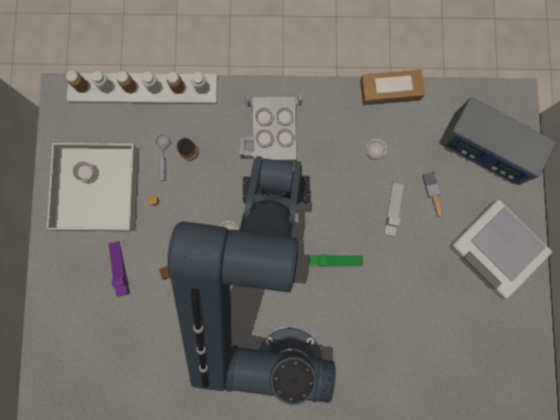

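The scene view shows the wedge flat under the foot at about (530,180) and the tongue on the pad at (565,275). Plate depth is 40.5 mm at both the near and far ends, so the stage is level. In the top view the loose things are in place. Handing in.

Run:
```python
from rig import *
print(hand_in())
```

```text
the job is handed in; nothing more can be done
None
```

The tall wedge is under the foot, the stage is up at the height mark against the stop's pad, and the wedge is let go. The job is handed in; no verdict was reported.

- **Choosing the wedge:** I picked the left bare-metal wedge because its tail measured 27 mm high in the depth image. The slim one's tail measured about 12 mm.
- **Moving and pushing:** I gripped it by the block, carried it over and set it flat. I then slid it in thin end first. Pushing took 4–7 N while the stage rose. After it met the stop I raised the push to a mean of 12.4 N, eased it off to about 3 N, then opened the fingers and backed the hand away.
- **Last checks:** The plate is level, at 40.5 mm at both the near and far ends. The wedge lies flat and the stage stayed up after release. The top view shows the loose things in place, but dish_a and the brown look-alike were partly hidden by the arm. The hand read about zero force after it backed away.
- **Not measured:** I could not read the force on the foot directly. I estimate about 17 N from the push and the given friction values.
- **What went wrong on the way:** The hand bore down on the wedge with up to 11 N just as it met the foot. Later it lifted the wedge's block by about 1 mm. I corrected both before the stage reached the stop.

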